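# Centre a bud vase on a display turntable

## Task

In the shop, a small white bud vase stands off-centre on the black disc of the little display turntable and would wobble off once it turns. Nudge it with light taps of a fingertip until it stands upright in the middle of the disc, to within 7 mm: tap gently, do not pinch, lift or topple it, and do not disturb the other goods on the counter.

Things in the scene. Friction and masses are not known exactly. Their poses are not given: they have to be found in the camera images.
- vase: the vase to centre: white ceramic, 78 mm tall, about 160 g (varies), round about its own z. Origin at the centre of its underside; foot only 40 mm across, neck 23 mm across from 60 to 68 mm up, lip 29 mm. Pushed at the belly it slides on the disc (friction about 0.6) and stops when the finger stops; pushed at the neck it rocks and tips instead.
- vase_belly (a point): point on the vase's axis at the height of its belly, 25 mm above its underside, where it is widest: 70 mm across. A vertical fingertip that reaches below this height touches the vase here, 35 mm from the axis. Touch it lightly, with less than 5 N, and move the finger slowly: up to about 60 mm/s it slides the vase along; a faster blow or a squeeze between fingers damages the thin glaze.
- stand_top (a point): centre of the turntable's disc, on its top face, 45 mm above the counter. The disc is black, 140 mm across, flat and without a rim, on a white drum 132 mm across with a small rocker switch on its side. The turntable is switched off: it stands firmly and the disc does not turn. At the start the vase stands 26 to 36 mm off this point.
- second_vase: bystander, to be left alone: a second bud vase of exactly the same shape (70 mm wide, 78 mm tall) standing on the counter near the turntable. Origin at the centre of its underside.
- egg_cup: bystander, to be left alone: a white egg cup, 49 mm wide at the rim, 58 mm tall, near the turntable. Origin at the centre of its underside.
- carton: bystander, to be left alone: a closed cardboard carton, 78 x 78 x 86 mm tall, near the turntable. Origin at the centre of its underside.
- mug: bystander, to be left alone: a mug, 80 mm wide, 92 mm tall, handle at its own +y. Origin at the centre of its underside.
- tape_roll: bystander, to be left alone: a roll of packing tape lying flat, 100 mm wide, 48 mm tall. Origin at the centre of its underside.
- tea_tin: bystander, to be left alone: a plain steel tin, 72 mm wide, 110 mm tall. Origin at the centre of its underside.
- screwdriver: bystander, to be left alone: a screwdriver lying on the counter along its own x.
There are look-alikes about, which are no part of the job. What is shaped like the part that bears stand_top but purple is not meant. What is shaped like the vase but turquoise is not meant.

How it is judged (in metres and radians):
At the end, for the whole second after the job is handed in: The vase stands upright (within 0.05 rad) and at rest on the disc, its axis within 7 mm of the disc's centre (horizontal distance between vase and stand_top below 0.007 m and z of vase in the frame of stand_top between -0.002 and 0.002 m and angle between vase's own z axis and vertical below 0.05 rad and linear speed of vase below 0.01 m/s); the robot touches nothing.
It fails at once if the vase is lifted or carried (more than 3 mm off the disc while upright) (z of vase in the frame of stand_top above 0.003 m and angle between vase's own z axis and vertical below 0.1 rad).
It fails at once if the vase is tipped by more than 0.3 rad or knocked off the disc (angle between vase's own z axis and vertical above 0.3 rad or z of vase in the frame of stand_top below -0.01 m).
It fails at once if the vase is struck or squeezed: more than 5 N from the fingers (contact force between vase and the fingers above 5 N).
It fails at once if the vase is sent skidding at more than 0.2 m/s (linear speed of vase above 0.2 m/s).
It fails at once if any of the bystanders on the counter is moved by more than 15 mm (distance of any of second_vase, egg_cup, carton, mug, tape_roll, tea_tin, screwdriver from where it was at the start of the episode above 0.015 m).
It also fails if it takes over 61 s, if anything falls off the work surface, if the arm or the gripper's body presses on something with over 40 N, if the wrist force passes 120 N, or if a joint passes its speed limit or range.

## Robot

A 7-joint arm with a two-finger parallel gripper is mounted at the origin on the work surface. World frame = base frame: x ahead of the robot, y to its left, z up, the work surface at z = 0. Lengths are in m, angles in degrees, forces in N, time in s.
With the tool pointing down it reaches from about 0.4 to 0.9 m from the base axis. Payload 5.6 kg.
Tool frame: the origin (TCP) lies midway between the tips of the shut fingers; the grasp point (between the pads) lies behind it (robot.grip_point_offset is the z of the grasp point in the tool frame, in m); z points along the fingers, y is the direction in which the jaws open and shut (so a half turn about z gives the same grasp; the last joint's range is limited). The gripper opens to 92 mm and grips with 3 to 60 N. Pads are 20 mm wide; open, the fingers measure 128 mm over their backs; the gripper's body (75 mm by 189 mm) begins 69 mm behind the grasp point.
Start: joints at [63.025, 26.786, -0.665, 91.828, 0.344, 61.387, -3.226], TCP at [0.27, -0.591, 0.215] pointing down, gripper open.
Joint ranges: [-144.91, 144.91], [-17.63, 115.5], [-89.93, 88.59], [15.96, 139.68], [-74.01, 254.01], [8.47, 105.57], [-167.45, 167.45]. Speed limits (degrees/s): [147.25, 147.25, 180, 180, 180, 180, 180].

## Interface

Orientations are given as a 3x3 rotation matrix whose columns are the frame's x, y, z axes.
In Python, from bench import robot gives the robot as it stands.
- The arm moves only by the tool drive_tool, never from a script. Its argument "plan" is a list of rows, each an object of numbers: "dx", "dy", "dz": the shift along the tool's x, y, z in m; "twist": the turn about the tool's z in rad. In form: [{"dx": .., "dy": .., "dz": .., "twist": ..}, ...]. A call has 1 to 8 rows; each row shifts and turns the commanded pose from where the row before left it, along the tool's axes as they then stand; what a row does not reach is not made up. A row lasts 1/12 s, in which the tool goes at most 41.7 mm and 7.16 degrees, less where a joint would pass 70% of its speed; a pose out of reach is approached as far as the arm can. A call is refused whole if a number of a shift passes 0.0417 or a number of a turn 0.125, either way. A call with a gripper value outside its range is refused whole. "claw" is the gripper's target within -1 to 1 (fully open at 1, half-way at 0, shut at -1), set as the call begins (left out, the last holds). The fingers move at their own pace and stop on an object; the grip force is fixed at half the most. Time passes only in rows, so rows that do not move let the fingers close. It gives the time, the measured TCP pose, the force and the opening at its end, in the units of the state.
- robot.sense(): the state, without advancing time (a new reading comes with each control period).
- robot.snapshot(name): name is "scene" or "top"; returns (picture, depth): 384x512x3 uint8, red, green, blue; 384x512 float32, m along the optical axis (not along the pixel's ray), 0 where there is no reading.
- robot.camera_params(name): a dict with "fx", "fy", "cx", "cy" (pixels), "rvec" (rotation vector, rad) and "tvec" (3), from world to camera coordinates, as OpenCV has them. Camera axes: x right, y down, z forward; pixel columns grow to the right and rows downward; lengths in m; the calibration is good to about 2 mm. A picture is of the moment at which its call begins. camera_params takes no time and is no camera call.
- robot.hand_in(): hands the job in, once; it reports no verdict.
Trained networks look in the newest picture that a camera, given by its name, has taken for a name from the list of things; names that differ only in an ending like _2 or _b are one class to them, and where a whole thing is asked for, a point or a joint stands for the part that bears it (a point fixed in the world has none). Each returns a list of dicts, best first, with "conf" (0 to 1); they miss things now and then, are a little off and sometimes report something else, mostly with a low value. They report only what shows in the picture. A call takes as long as a camera call. They do not tell look-alikes from the thing itself.
- robot.find_in(target, camera): "box" ([left, top, right, bottom] as shares, 0 to 1, of the picture: columns of its width, rows of its height, round what is visible of it).
- robot.landmark_of(target, camera): "centre" ([column, row] as shares, 0 to 1, of the picture: columns of its width, rows of its height: a listed point, or the origin of a listed thing).
The state is a dict: "time": time; "qpos": joint angles; "dq": joint speeds; "joint_efforts": joint torques, N m; "tcp_pos": TCP position; "ee_rot": TCP orientation; "wrist_force": force on the tool from outside, world axes, zero at the start; "ft_torque": the same for the moment, N m; "finger_gap": finger opening in m.
Only numpy, scipy, OpenCV 4.12 (cv2) and the standard library are available. Lean on these libraries where they do the work, as an engineer would, in place of code of your own. Each camera call takes 0.05 s, during which the arm holds its last target.

## Working session

There is one attempt and no reset: what is moved stays moved. The work goes in short steps, Python scripts to look and compute and a tool call to move; the robot and the scene stay as the last step left them, time stands still between calls to the robot, and variables do not carry over. Pictures are saved under pics/ and viewed, and the job is handed in when it is done.

Besides the shell and the picture viewer there is one more tool, called as name([rows], argument=value, ...), one row to a line, values as JSON. drive_tool: Moves the arm, as the interface text tells. Its arguments: {"type":"object","properties":{"plan":{"type":"array","items":{"type":"object","properties":{"dx":{"type":"number"},"dy":{"type":"number"},"dz":{"type":"number"},"twist":{"type":"number"}}}},"claw":{"type":"number"}},"required":["plan"]}

```bash
ls; mkdir -p pics
cat > h.py <<'E'
import numpy as np, cv2
from bench import robot
def cam(n):
    p=robot.camera_params(n); R=cv2.Rodrigues(np.array(p['rvec'],float))[0]; return p,R,np.array(p['tvec'],float)
def cloud(n,d):
    p,R,t=cam(n); v,u=np.mgrid[0:d.shape[0],0:d.shape[1]]
    c=np.stack([(u-p['cx'])/p['fx']*d,(v-p['cy'])/p['fy']*d,d],-1)
    w=(c-t)@R; w[d==0]=np.nan; return w
def ray(n,u,v,z):
    p,R,t=cam(n); o=-R.T@t; r=R.T@np.array([(u-p['cx'])/p['fx'],(v-p['cy'])/p['fy'],1.]); return o+r*(z-o[2])/r[2]
def proj(n,X):
    p,R,t=cam(n); c=R@np.array(X)+t; return p['fx']*c[0]/c[2]+p['cx'],p['fy']*c[1]/c[2]+p['cy']
E
python3 - <<'E'
from h import *
for n in ("scene","top"):
    im,d=robot.snapshot(n); cv2.imwrite(f"pics/{n}0.png",im[...,::-1]); np.save(f"{n}0.npy",d)
    p,R,t=cam(n); print(n,p,-R.T@t)
    for k in ("vase","stand_top","vase_belly","egg_cup","carton"):
        print(k,[( [round(x*s,1) for x,s in zip(r['centre'],(512,384))],round(r['conf'],2)) for r in robot.landmark_of(k,n)])
s=robot.sense(); print(s)
print(robot.grip_point_offset)
E
```

```text
pics
scene {'fx': 486.6697955713803, 'fy': 486.6697955713803, 'cx': 260.6303148161004, 'cy': 192.86795352591807, 'rvec': array([ 0.95039777,  2.35405521, -1.16172898]), 'tvec': array([ 0.39305738, -0.18136399,  1.94564814])} [1.45269231 0.90187024 1.02432846]
vase [([212.1, 211.7], 0.87), ([249.6, 184.8], 0.62)]
stand_top [([200.9, 169.2], 0.81), ([258.9, 183.1], 0.77)]
vase_belly [([251.1, 175.4], 0.71), ([212.7, 207.3], 0.57)]
egg_cup [([255.9, 221.4], 0.74)]
carton [([310.7, 201.1], 0.64), ([157.2, 168.9], 0.6)]
top {'fx': 375.54458600650383, 'fy': 375.54458600650383, 'cx': 260.1436960280461, 'cy': 190.2988234176769, 'rvec': array([ 2.17129565, -2.21554156,  0.10842567]), 'tvec': array([0.01191175, 0.57694836, 1.34220991])} [0.4738551  0.03241934 1.38164723]
vase [([279.3, 205.1], 0.79), ([282.3, 161.1], 0.57)]
stand_top [([274.8, 208.5], 0.81), ([339.0, 184.4], 0.77)]
vase_belly [([282.6, 201.3], 0.59), ([282.9, 161.8], 0.52), ([375.3, 165.1], 0.4)]
egg_cup [([248.1, 183.6], 0.64)]
carton [([231.4, 234.8], 0.95)]
{'time': 0.6, 'qpos': array([63.02480658, 26.78453772, -0.6659776 , 91.82977869,  0.34383946,
       61.38622705, -3.22593843]), 'dq': array([ 0.03403279, -0.07293657, -0.13108871, -0.04116547,  0.03326259,
        0.05309656,  0.02030982]), 'joint_efforts': array([-9.26225839e-04, -5.20130789e+01, -1.30677267e-02, -2.43948305e+01,
       -5.67684474e-02,  1.14664942e-02, -1.32244909e-05]), 'tcp_pos': array([ 0.26963902, -0.59142706,  0.21459315]), 'ee_rot': array([[ 9.09900151e-01,  4.14827332e-01, -1.51776274e-05],
       [ 4.14827332e-01, -9.09900150e-01, -3.64208564e-05],
       [-2.89184922e-05,  2.68432480e-05, -9.99999999e-01]]), 'wrist_force': array([ 0.90470136, -0.36244136,  0.25081912]), 'ft_torque': array([-0.00466403,  0.02684219, -0.01488609]), 'finger_gap': 0.092031442603471}
-0.0187
```

Run:
```python
import cv2
a=cv2.imread("pics/scene0.png");b=cv2.imread("pics/top0.png")
cv2.imwrite("pics/sc.png",cv2.resize(a[120:290,110:380],None,fx=2.9,fy=2.9,interpolation=cv2.INTER_CUBIC))
cv2.imwrite("pics/tc.png",cv2.resize(b[110:280,180:430],None,fx=3.2,fy=3.2,interpolation=cv2.INTER_CUBIC))
```

```text
(no output)
```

View pics/sc.png

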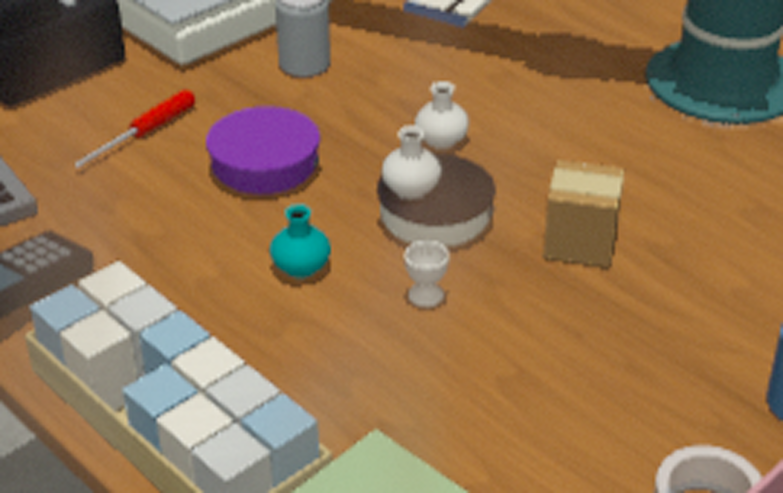

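View pics/tc.png

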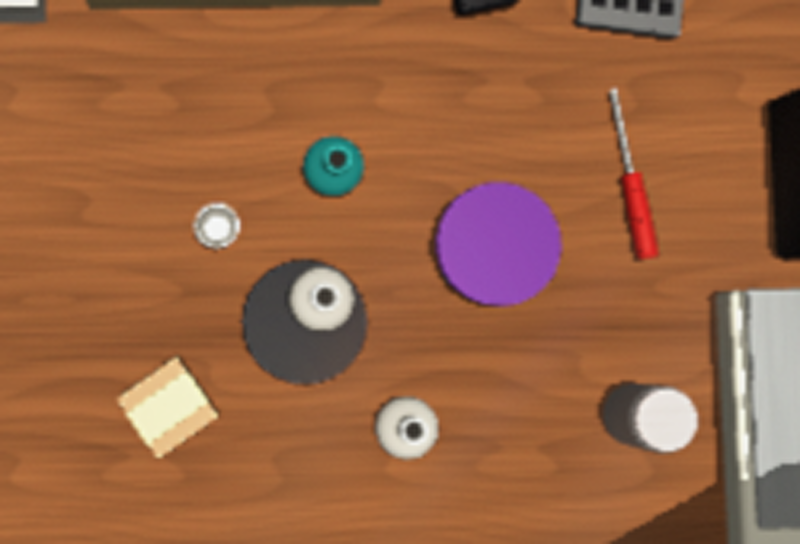

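View pics/top0.png

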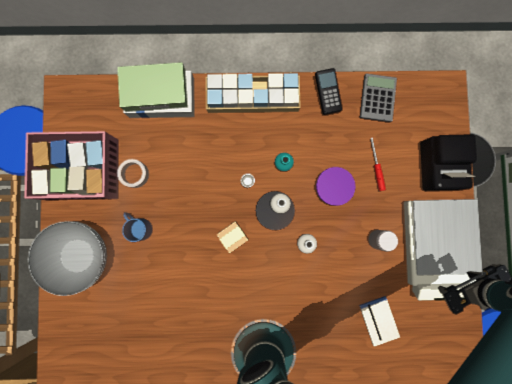

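```bash
cat >> h.py <<'E'
from scipy.optimize import least_squares
def circfit(P,R,c0):
    f=lambda c:np.hypot(P[:,0]-c[0],P[:,1]-c[1])-c[2]
    r=least_squares(f,[*c0,R],loss='soft_l1',f_scale=0.001); return r.x,np.median(np.abs(f(r.x)))
def edges(im,n,c,z,R,lo,hi,pol,na=180):
    # subpixel radial edge: along rays from world centre c at height z find strongest gradient of sign pol in [lo,hi]
    g=cv2.GaussianBlur(cv2.cvtColor(im,cv2.COLOR_RGB2GRAY).astype(np.float32),(0,0),0.7)
    rs=np.arange(lo,hi,0.0005); out=[]
    for a in np.linspace(0,2*np.pi,na,endpoint=False):
        uv=np.array([proj(n,[c[0]+r*np.cos(a),c[1]+r*np.sin(a),z]) for r in rs],np.float32)
        v=cv2.remap(g,uv[:,0][None],uv[:,1][None],cv2.INTER_CUBIC)[0]
        d=np.gradient(v)*pol; i=d.argmax()
        if d[i]>1.0: out.append([c[0]+rs[i]*np.cos(a),c[1]+rs[i]*np.sin(a)])
    return np.array(out)
def measure(im,c0,v0,n="top"):
    # disc: dark->bright outward ; vase: bright->dark outward
    c=np.array(c0);v=np.array(v0)
    for k in range(3):
        P=edges(im,n,c,0.045,0.07,0.058,0.085,1)
        P=P[np.hypot(*(P-v).T)>0.045]; x,e=circfit(P,0.07,c); c=x[:2]
    print("disc",x.round(4),"res",e.round(4),len(P))
    for k in range(3):
        Q=edges(im,n,v,0.070,0.035,0.025,0.045,-1); y,e=circfit(Q,0.035,v); v=y[:2]
    print("vase",y.round(4),"res",e.round(4),len(Q))
    print("off",((v-c)*1000).round(1)); return c,v
E
cat > m.py <<'E'
from h import *
import sys
im=cv2.imread("pics/top0.png")[...,::-1]; d=np.load("top0.npy")
c0=ray("top",275.5,210.5,.045)[:2]; v0=ray("top",281,203.5,.07)[:2]
measure(im,c0,v0)
w=cloud("top",d)
m=(np.hypot(w[...,0]-c0[0],w[...,1]-c0[1])<.09)
z=w[...,2][m]; print("disc z",np.median(z[(z>.03)&(z<.055)]), "max",np.nanmax(z))
mv=m&(w[...,2]>.055); print("vase pts",mv.sum(), (np.nanmin(w[mv],0)+np.nanmax(w[mv],0))/2)
print("lip ctr",ray("top",180+325/3.2,110+296.5/3.2,.123))
for k,(u,v,z) in dict(egg=(180+217/3.2,110+226/3.2,.058),v2=(180+408/3.2,110+428/3.2,.025),turq=(180+333/3.2,110+167/3.2,.025),carton=(180+168/3.2,110+407/3.2,.086),purple=(180+500/3.2,110+243/3.2,.045),tin=(180+667/3.2,110+419/3.2,.11)).items(): print(k,ray("top",u,v,z).round(3))
E
python3 m.py
```

```text
Traceback (most recent call last):
  File "m.py", line 5, in <module>
    measure(im,c0,v0)
    ~~~~~~~^^^^^^^^^^
  File "h.py", line 31, in measure
    P=edges(im,n,c,0.045,0.07,0.058,0.085,1)
  File "h.py", line 22, in edges
    uv=np.array([proj(n,[c[0]+r*np.cos(a),c[1]+r*np.sin(a),z]) for r in rs],np.float32)
                 ~~~~^^^^^^^^^^^^^^^^^^^^^^^^^^^^^^^^^^^^^^^^^
  File "h.py", line 12, in proj
    p,R,t=cam(n); c=R@np.array(X)+t; return p['fx']*c[0]/c[2]+p['cx'],p['fy']*c[1]/c[2]+p['cy']
          ~~~^^^
  File "h.py", line 4, in cam
    p=robot.camera_params(n); R=cv2.Rodrigues(np.array(p['rvec'],float))[0]; return p,R,np.array(p['tvec'],float)
ValueError: time passes only in moves, steps and waits
```

```bash
sed -i 's/^def cam(n):/import functools\n@functools.lru_cache(None)\ndef cam(n):/' h.py; python3 m.py
```

```text
disc [ 0.504  -0.0492  0.0706] res 0.0009 154
vase [ 0.5277 -0.0679  0.0333] res 0.0008 180
off [ 23.6 -18.7]
disc z 0.04498587121897303 max 0.12740367247590947
vase pts 312 [ 0.52571546 -0.06881316  0.09719664]
lip ctr [ 0.52639736 -0.06838867  0.123     ]
egg [0.61  0.044 0.058]
v2 [ 0.381 -0.166  0.025]
turq [ 0.678 -0.089  0.025]
carton [0.413 0.1   0.086]
purple [ 0.586 -0.273  0.045]
tin [ 0.39  -0.429  0.11 ]
```

Run:
```python
from h import *
d=np.load("top0.npy"); w=cloud("top",d).reshape(-1,3); w=w[~np.isnan(w[:,0])]
a=np.array([.27,-.591]);b=np.array([.578,-.108])
for t in np.linspace(0,1,11):
    p=a+t*(b-a); m=np.hypot(*(w[:,:2]-p).T)<.11
    print(p.round(2), np.percentile(w[m,2],[50,99,100]).round(3) if m.sum() else None)
R=robot.sense()['ee_rot']; print((R.T@np.array([*(b-a),0])).round(4))
# scene camera check of the vase: silhouettes
im=cv2.imread("pics/scene0.png")[...,::-1]
ov=im.copy()
for c,r,z in (((.504,-.0492),.07,.045),((.527,-.0681),.035,.07),((.527,-.0681),.0145,.123)):
    for t in np.linspace(0,6.28,200):
        u,v=proj("scene",[c[0]+r*np.cos(t),c[1]+r*np.sin(t),z]); ov[int(round(v)),int(round(u))]=(255,0,0)
cv2.imwrite("pics/ov.png",cv2.resize(ov[130:220,220:300],None,fx=6,fy=6,interpolation=cv2.INTER_NEAREST)[...,::-1])
```

```text
[ 0.27 -0.59] [0.078 0.595 0.62 ]
[ 0.3  -0.54] [0.078 0.635 0.655]
[ 0.33 -0.49] [0.077 0.643 0.656]
[ 0.36 -0.45] [0.002 0.588 0.607]
[ 0.39 -0.4 ] [0.001 0.113 0.118]
[ 0.42 -0.35] [0.001 0.113 0.118]
[ 0.45 -0.3 ] [0.001 0.062 0.106]
[ 0.49 -0.25] [0.001 0.049 0.053]
[ 0.52 -0.2 ] [0.002 0.051 0.088]
[ 0.55 -0.16] [0.002 0.12  0.127]
[ 0.58 -0.11] [0.002 0.12  0.127]
[ 0.4806 -0.3117 -0.    ]
```

View pics/ov.png

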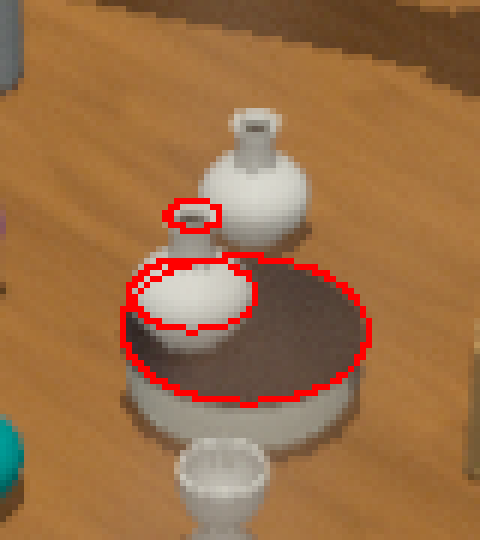

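The projected rings match the scene view: the disc outline spans columns 122–371 of the crop and the lip is at about (192, 215). So the positions hold. Moving the shut gripper to the far side, staying high.

drive_tool([
  {"dx": 0.015, "dy": -0.01},
  {"dx": 0.03, "dy": -0.0195},
  {"dx": 0.03, "dy": -0.0195},
  {"dx": 0.03, "dy": -0.0195},
  {"dx": 0.03, "dy": -0.0195},
  {"dx": 0.03, "dy": -0.0195},
  {"dx": 0.03, "dy": -0.0195},
  {"dx": 0.03, "dy": -0.0195},
], claw=-1)

```text
invalid input
```

drive_tool([
  {"dx": 0.03, "dy": -0.0195},
  {"dx": 0.03, "dy": -0.0195},
  {"dx": 0.03, "dy": -0.0195},
  {"dx": 0.03, "dy": -0.0195},
  {"dx": 0.03, "dy": -0.0195},
  {"dx": 0.03, "dy": -0.0195},
  {"dx": 0.03, "dy": -0.0195},
  {"dx": 0.03, "dy": -0.0195},
])

```text
invalid input
```

drive_tool([
  {"dx": 0.015, "dy": -0.01, "twist": 0},
  {"twist": 0.12},
  {"twist": 0.12},
  {"twist": 0.12},
  {"twist": 0.12},
  {"twist": 0.12},
  {"twist": 0.12},
  {"twist": 0.12},
])

```text
invalid input
```

drive_tool([
  {"twist": 0.12},
  {"twist": 0.12},
  {"twist": 0.018},
  {"twist": 0},
])

```text
invalid input
```

```bash
cat > s.py <<'E'
from h import *
s=robot.sense(); p=s['tcp_pos'];R=s['ee_rot']; print(s['time'],p.round(4),R.round(3).tolist(),s['wrist_force'].round(2),s['finger_gap'])
def to(x,y,z): print("tool shift to",(x,y,z),(R.T@(np.array([x,y,z])-p)).round(4))
E
python3 -c "
from s import *
to(.578,-.108,.057)"
```

```text
0.6 [ 0.2696 -0.5914  0.2146] [[0.91, 0.415, -0.0], [0.415, -0.91, -0.0], [-0.0, 0.0, -1.0]] [ 0.9  -0.36  0.25] 0.092031442603471
tool shift to (0.578, -0.108, 0.057) [ 0.4811 -0.312   0.1576]
```

drive_tool([
  {"dx": 0.015, "dy": -0.01, "dz": 0, "twist": 0},
  {"dx": 0.03, "dy": -0.0195, "dz": 0, "twist": 0},
  {"dx": 0.03, "dy": -0.0195, "dz": 0, "twist": 0},
  {"dx": 0.03, "dy": -0.0195, "dz": 0, "twist": 0},
  {"dx": 0.03, "dy": -0.0195, "dz": 0, "twist": 0},
  {"dx": 0.03, "dy": -0.0195, "dz": 0, "twist": 0},
  {"dx": 0.03, "dy": -0.0195, "dz": 0, "twist": 0},
  {"dx": 0.03, "dy": -0.0195, "dz": 0, "twist": 0},
], claw=-1)

```text
time: 1.27
tcp_pos: [0.4143, -0.3633, 0.2149]
ee_rot: [[0.91, 0.415, 0.0], [0.415, -0.91, -0.001], [0.0, 0.001, -1.0]]
wrist_force: [0.3, -0.3, -0.5]
finger_gap: 0.0407
```

Works with all four keys given.

drive_tool([
  {"dx": 0.03, "dy": -0.0195, "dz": 0, "twist": 0},
  {"dx": 0.03, "dy": -0.0195, "dz": 0, "twist": 0},
  {"dx": 0.03, "dy": -0.0195, "dz": 0, "twist": 0},
  {"dx": 0.03, "dy": -0.0195, "dz": 0, "twist": 0},
  {"dx": 0.03, "dy": -0.0195, "dz": 0, "twist": 0},
  {"dx": 0.03, "dy": -0.0195, "dz": 0, "twist": 0},
  {"dx": 0.03, "dy": -0.0195, "dz": 0, "twist": 0},
  {"dx": 0.03, "dy": -0.0195, "dz": 0, "twist": 0},
])

```text
time: 1.93
tcp_pos: [0.568, -0.1218, 0.2149]
ee_rot: [[0.91, 0.415, 0.0], [0.415, -0.91, -0.0], [0.0, 0.0, -1.0]]
wrist_force: [0.7, -0.5, 0.1]
finger_gap: 0.0003
```

drive_tool([
  {"dx": 0.015, "dy": -0.01, "dz": 0, "twist": 0},
  {"dx": 0, "dy": 0, "dz": 0, "twist": 0.12},
  {"dx": 0, "dy": 0, "dz": 0, "twist": 0.12},
  {"dx": 0, "dy": 0, "dz": 0, "twist": 0.12},
  {"dx": 0, "dy": 0, "dz": 0, "twist": 0.12},
  {"dx": 0, "dy": 0, "dz": 0, "twist": 0.12},
  {"dx": 0, "dy": 0, "dz": 0, "twist": 0.12},
  {"dx": 0, "dy": 0, "dz": 0, "twist": 0.12},
])

```text
time: 2.6
tcp_pos: [0.5768, -0.108, 0.2147]
ee_rot: [[0.914, -0.406, 0.0], [-0.406, -0.914, -0.0], [0.0, -0.0, -1.0]]
wrist_force: [-0.6, 0.2, -0.2]
finger_gap: 0.0003
```

drive_tool([
  {"dx": 0, "dy": 0, "dz": 0, "twist": 0.12},
  {"dx": 0, "dy": 0, "dz": 0, "twist": 0.12},
  {"dx": 0, "dy": 0, "dz": 0, "twist": 0.018},
  {"dx": 0, "dy": 0, "dz": 0, "twist": 0},
  {"dx": 0, "dy": 0, "dz": 0, "twist": 0},
])

```text
time: 3.02
tcp_pos: [0.5768, -0.1079, 0.2146]
ee_rot: [[0.786, -0.619, 0.0], [-0.619, -0.786, -0.0], [0.0, -0.0, -1.0]]
wrist_force: [0.3, 0.3, -0.0]
finger_gap: 0.0006
```

```bash
python3 -c "
from s import *
to(.578,-.108,.057)"
```

```text
3.0167 [ 0.5768 -0.1079  0.2146] [[0.786, -0.619, 0.0], [-0.619, -0.786, -0.0], [0.0, -0.0, -1.0]] [ 0.29  0.28 -0.03] 0.0006437995221610921
tool shift to (0.578, -0.108, 0.057) [ 0.001  -0.0006  0.1576]
```

drive_tool([
  {"dx": 0.004, "dy": 0, "dz": 0.02, "twist": 0},
  {"dx": 0, "dy": 0, "dz": 0.03, "twist": 0},
  {"dx": 0, "dy": 0, "dz": 0.03, "twist": 0},
  {"dx": 0, "dy": 0, "dz": 0.03, "twist": 0},
  {"dx": 0, "dy": 0, "dz": 0.025, "twist": 0},
  {"dx": 0, "dy": 0, "dz": 0.015, "twist": 0},
  {"dx": 0, "dy": 0, "dz": 0.0076, "twist": 0},
  {"dx": 0, "dy": 0, "dz": 0, "twist": 0},
])

```text
time: 3.68
tcp_pos: [0.5787, -0.1103, 0.0552]
ee_rot: [[0.784, -0.62, -0.003], [-0.62, -0.784, 0.001], [-0.003, 0.002, -1.0]]
wrist_force: [-0.5, 1.0, 0.4]
finger_gap: 0.0005
```

```bash
cat > look.py <<'E'
from s import *
import sys
k=sys.argv[1]
out=[]
for n,(r0,r1,c0,c1) in (("scene",(130,220,215,315)),("top",(160,250,230,330))):
    im,d=robot.snapshot(n); cv2.imwrite(f"pics/{n}{k}.png",im[...,::-1]); np.save(f"{n}{k}.npy",d)
    out.append(cv2.resize(im[r0:r1,c0:c1],None,fx=4,fy=4,interpolation=cv2.INTER_CUBIC))
cv2.imwrite(f"pics/look{k}.png",np.hstack(out)[...,::-1])
to(.5393,-.0771,.057)
E
python3 look.py 1
```

```text
3.6833 [ 0.5787 -0.1103  0.0552] [[0.784, -0.62, -0.003], [-0.62, -0.784, 0.001], [-0.003, 0.002, -1.0]] [-0.51  1.01  0.37] 0.0005129936849943903
tool shift to (0.5393, -0.0771, 0.057) [-0.0515 -0.0016 -0.0016]
```

View pics/look1.png

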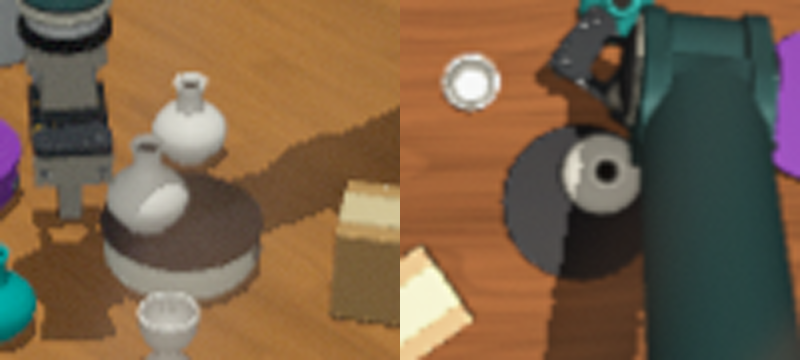

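The finger hangs beside the vase at about (70, 205) in the scene crop, with a clear gap. The vase belly is at about (150, 200), undisturbed. Starting the slow push.

drive_tool([
  {"dx": -0.003, "dy": -0.0008, "dz": 0, "twist": 0},
  {"dx": -0.003, "dy": -0.0008, "dz": 0, "twist": 0},
  {"dx": -0.003, "dy": 0, "dz": 0, "twist": 0},
  {"dx": -0.002, "dy": 0, "dz": 0, "twist": 0},
  {"dx": -0.002, "dy": 0, "dz": 0, "twist": 0},
  {"dx": -0.0015, "dy": 0, "dz": 0, "twist": 0},
  {"dx": -0.0015, "dy": 0, "dz": 0, "twist": 0},
  {"dx": -0.0015, "dy": 0, "dz": 0, "twist": 0},
])

```text
time: 4.45
tcp_pos: [0.5671, -0.0983, 0.057]
ee_rot: [[0.784, -0.621, -0.0], [-0.621, -0.784, -0.0], [0.0, 0.0, -1.0]]
wrist_force: [0.3, 1.1, -0.6]
finger_gap: 0.0004
```

drive_tool([
  {"dx": -0.0015, "dy": 0, "dz": 0, "twist": 0},
  {"dx": -0.0015, "dy": 0, "dz": 0, "twist": 0},
  {"dx": -0.0015, "dy": 0, "dz": 0, "twist": 0},
  {"dx": -0.0015, "dy": 0, "dz": 0, "twist": 0},
  {"dx": -0.0015, "dy": 0, "dz": 0, "twist": 0},
  {"dx": -0.0015, "dy": 0, "dz": 0, "twist": 0},
  {"dx": -0.0015, "dy": 0, "dz": 0, "twist": 0},
  {"dx": -0.0015, "dy": 0, "dz": 0, "twist": 0},
])

```text
time: 5.12
tcp_pos: [0.5577, -0.0909, 0.057]
ee_rot: [[0.784, -0.621, 0.0], [-0.621, -0.784, -0.0], [0.0, -0.0, -1.0]]
wrist_force: [-0.0, -0.4, 0.0]
finger_gap: 0.0007
```

```bash
python3 look.py 2
```

```text
5.1167 [ 0.5577 -0.0909  0.057 ] [[0.784, -0.621, 0.0], [-0.621, -0.784, -0.0], [0.0, -0.0, -1.0]] [-0.03 -0.44  0.03] 0.0007401067602338606
tool shift to (0.5393, -0.0771, 0.057) [-0.023   0.0007 -0.    ]
```

View pics/look2.png

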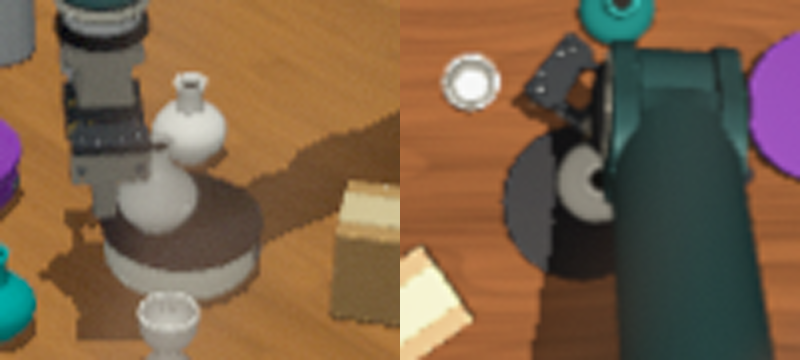

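The finger now touches the belly at about (118, 200) in the scene crop. The vase has slid to about (157, 200) and is still upright. Continuing.

drive_tool([
  {"dx": -0.0015, "dy": 0, "dz": 0, "twist": 0},
  {"dx": -0.0015, "dy": 0, "dz": 0, "twist": 0},
  {"dx": -0.0015, "dy": 0, "dz": 0, "twist": 0},
  {"dx": -0.0015, "dy": 0, "dz": 0, "twist": 0},
  {"dx": -0.0015, "dy": 0, "dz": 0, "twist": 0},
  {"dx": -0.0015, "dy": 0, "dz": 0, "twist": 0},
  {"dx": -0.0015, "dy": 0, "dz": 0, "twist": 0},
  {"dx": -0.0015, "dy": 0, "dz": 0, "twist": 0},
])

```text
time: 5.88
tcp_pos: [0.5483, -0.0833, 0.057]
ee_rot: [[0.784, -0.621, 0.0], [-0.621, -0.784, -0.0], [0.0, 0.0, -1.0]]
wrist_force: [1.2, -0.5, 0.2]
finger_gap: 0.0005
```

drive_tool([
  {"dx": -0.0015, "dy": 0, "dz": 0, "twist": 0},
  {"dx": -0.0015, "dy": 0, "dz": 0, "twist": 0},
  {"dx": -0.001, "dy": 0, "dz": 0, "twist": 0},
  {"dx": 0, "dy": 0, "dz": 0, "twist": 0},
])

```text
time: 6.22
tcp_pos: [0.545, -0.0807, 0.0569]
ee_rot: [[0.784, -0.621, -0.0], [-0.621, -0.784, 0.0], [-0.0, 0.0, -1.0]]
wrist_force: [-0.1, -0.1, -0.3]
finger_gap: 0.0005
```

```bash
python3 look.py 3
```

```text
6.2167 [ 0.545  -0.0807  0.0569] [[0.784, -0.621, -0.0], [-0.621, -0.784, 0.0], [-0.0, 0.0, -1.0]] [-0.13 -0.1  -0.28] 0.00047186081179955916
tool shift to (0.5393, -0.0771, 0.057) [-0.0067  0.0007 -0.0001]
```

View pics/look3.png

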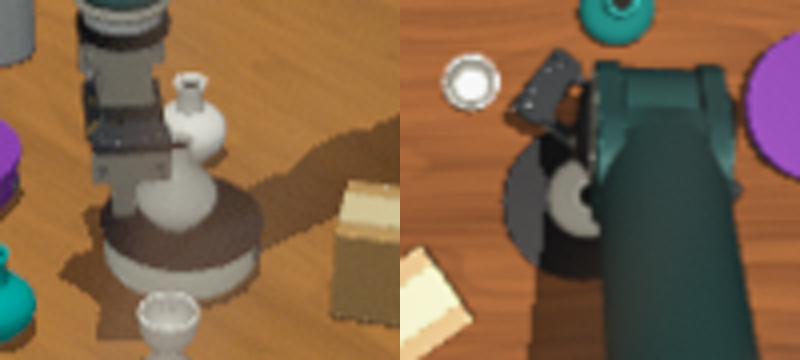

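The vase now stands near the middle at about (177, 195) in the scene crop. I'll back off and measure before the last tap.

drive_tool([
  {"dx": 0.003, "dy": 0, "dz": 0, "twist": 0},
  {"dx": 0.01, "dy": 0, "dz": 0, "twist": 0},
  {"dx": 0.015, "dy": 0, "dz": 0, "twist": 0},
  {"dx": 0, "dy": 0, "dz": -0.03, "twist": 0},
  {"dx": 0, "dy": 0, "dz": -0.04, "twist": 0},
  {"dx": 0, "dy": 0, "dz": -0.04, "twist": 0},
  {"dx": 0.03, "dy": 0, "dz": 0, "twist": 0},
  {"dx": 0.03, "dy": 0, "dz": 0, "twist": 0},
])

```text
time: 6.98
tcp_pos: [0.617, -0.136, 0.1713]
ee_rot: [[0.785, -0.62, 0.007], [-0.62, -0.785, -0.001], [0.006, -0.004, -1.0]]
wrist_force: [0.2, 1.3, 0.1]
finger_gap: 0.0004
```

drive_tool([
  {"dx": 0.03, "dy": 0, "dz": 0, "twist": 0},
  {"dx": 0.03, "dy": 0, "dz": 0, "twist": 0},
  {"dx": 0, "dy": 0, "dz": 0, "twist": 0},
])

```text
time: 7.23
tcp_pos: [0.6644, -0.1786, 0.1666]
ee_rot: [[0.781, -0.625, 0.003], [-0.625, -0.781, -0.003], [0.004, 0.001, -1.0]]
wrist_force: [-1.2, -1.1, -0.4]
finger_gap: 0.0001
```

```bash
python3 look.py 4
python3 - <<'E'
from h import *
im=cv2.imread("pics/top4.png")[...,::-1]
measure(im,(.504,-.0492),(.511,-.053))
E
```

```text
7.2333 [ 0.6644 -0.1786  0.1666] [[0.781, -0.625, 0.003], [-0.625, -0.781, -0.003], [0.004, 0.001, -1.0]] [-1.17 -1.11 -0.44] 0.00013495393373320755
tool shift to (0.5393, -0.0771, 0.057) [-0.1615 -0.0012  0.1089]
disc [ 0.5039 -0.0488  0.0704] res 0.0009 176
vase [ 0.508  -0.0531  0.0331] res 0.001 180
off [ 4.1 -4.3]
```

View pics/look4.png

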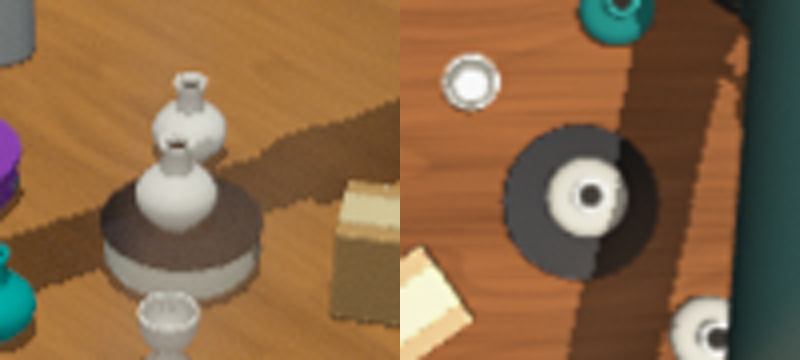

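Offset is now (4.1, −4.3) mm, which is 5.9 mm and inside tolerance but thin. One more tap of about 6 mm along the same line.

drive_tool([
  {"dx": -0.03, "dy": 0, "dz": 0, "twist": 0},
  {"dx": -0.03, "dy": 0, "dz": 0, "twist": 0},
  {"dx": -0.03, "dy": 0, "dz": 0, "twist": 0},
  {"dx": -0.03, "dy": 0, "dz": 0, "twist": 0},
  {"dx": 0, "dy": 0, "dz": 0, "twist": 0},
  {"dx": 0, "dy": 0, "dz": 0, "twist": 0},
])

```text
time: 7.83
tcp_pos: [0.566, -0.0965, 0.1676]
ee_rot: [[0.786, -0.619, -0.0], [-0.619, -0.786, 0.0], [-0.0, -0.0, -1.0]]
wrist_force: [0.7, -0.4, -0.4]
finger_gap: 0.0004
```

```bash
python3 -c "
from s import *
to(.5403,-.077,.057)"
```

```text
7.8333 [ 0.566  -0.0965  0.1676] [[0.786, -0.619, -0.0], [-0.619, -0.786, 0.0], [-0.0, -0.0, -1.0]] [ 0.72 -0.36 -0.36] 0.00042647648002304433
tool shift to (0.5403, -0.077, 0.057) [-0.0323  0.0006  0.1106]
```

drive_tool([
  {"dx": 0, "dy": 0, "dz": 0.02, "twist": 0},
  {"dx": 0, "dy": 0, "dz": 0.03, "twist": 0},
  {"dx": 0, "dy": 0, "dz": 0.03, "twist": 0},
  {"dx": 0, "dy": 0, "dz": 0.02, "twist": 0},
  {"dx": 0, "dy": 0, "dz": 0.01, "twist": 0},
  {"dx": 0, "dy": 0, "dz": 0, "twist": 0},
  {"dx": -0.003, "dy": 0, "dz": 0, "twist": 0},
  {"dx": -0.003, "dy": 0, "dz": 0, "twist": 0},
])

```text
time: 8.5
tcp_pos: [0.5637, -0.0949, 0.0583]
ee_rot: [[0.783, -0.622, 0.002], [-0.622, -0.783, -0.0], [0.002, -0.001, -1.0]]
wrist_force: [-0.2, 0.2, -0.2]
finger_gap: 0.0005
```

drive_tool([
  {"dx": -0.003, "dy": 0, "dz": 0, "twist": 0},
  {"dx": -0.003, "dy": 0, "dz": 0, "twist": 0},
  {"dx": -0.003, "dy": 0, "dz": 0, "twist": 0},
  {"dx": -0.002, "dy": 0, "dz": 0, "twist": 0},
  {"dx": -0.0015, "dy": 0, "dz": 0, "twist": 0},
  {"dx": -0.0015, "dy": 0, "dz": 0, "twist": 0},
  {"dx": -0.0015, "dy": 0, "dz": 0, "twist": 0},
  {"dx": -0.0015, "dy": 0, "dz": 0, "twist": 0},
])

```text
time: 9.17
tcp_pos: [0.5491, -0.084, 0.057]
ee_rot: [[0.784, -0.621, 0.0], [-0.621, -0.784, -0.0], [0.0, 0.0, -1.0]]
wrist_force: [1.2, -0.5, 0.4]
finger_gap: 0.0003
```

```bash
python3 -c "
from s import *
to(.5403,-.077,.057)"
```

```text
9.1667 [ 0.5491 -0.084   0.057 ] [[0.784, -0.621, 0.0], [-0.621, -0.784, -0.0], [0.0, 0.0, -1.0]] [ 1.16 -0.53  0.4 ] 0.00029880434291502716
tool shift to (0.5403, -0.077, 0.057) [-0.0113 -0.0001 -0.    ]
```

drive_tool([
  {"dx": -0.0015, "dy": 0, "dz": 0, "twist": 0},
  {"dx": -0.0015, "dy": 0, "dz": 0, "twist": 0},
  {"dx": -0.0015, "dy": 0, "dz": 0, "twist": 0},
  {"dx": -0.0015, "dy": 0, "dz": 0, "twist": 0},
  {"dx": -0.0015, "dy": 0, "dz": 0, "twist": 0},
  {"dx": -0.0015, "dy": 0, "dz": 0, "twist": 0},
  {"dx": 0, "dy": 0, "dz": 0, "twist": 0},
  {"dx": 0, "dy": 0, "dz": 0, "twist": 0},
])

```text
time: 9.83
tcp_pos: [0.542, -0.0784, 0.057]
ee_rot: [[0.784, -0.621, -0.0], [-0.621, -0.784, 0.0], [-0.0, 0.0, -1.0]]
wrist_force: [0.3, -0.4, 0.6]
finger_gap: 0.0003
```

```bash
python3 -c "
from s import *
to(.5403,-.077,.057)"
```

```text
9.8333 [ 0.542  -0.0784  0.057 ] [[0.784, -0.621, -0.0], [-0.621, -0.784, 0.0], [-0.0, 0.0, -1.0]] [ 0.28 -0.38  0.62] 0.00029117837093573667
tool shift to (0.5403, -0.077, 0.057) [-0.0022 -0.0001 -0.    ]
```

Another 2 mm, then back off and look.

drive_tool([
  {"dx": -0.001, "dy": 0, "dz": 0, "twist": 0},
  {"dx": -0.001, "dy": 0, "dz": 0, "twist": 0},
  {"dx": 0, "dy": 0, "dz": 0, "twist": 0},
  {"dx": 0, "dy": 0, "dz": 0, "twist": 0},
  {"dx": 0.003, "dy": 0, "dz": 0, "twist": 0},
  {"dx": 0.01, "dy": 0, "dz": 0, "twist": 0},
  {"dx": 0.015, "dy": 0, "dz": 0, "twist": 0},
  {"dx": 0, "dy": 0, "dz": 0, "twist": 0},
])

```text
time: 10.5
tcp_pos: [0.5649, -0.0971, 0.0573]
ee_rot: [[0.782, -0.623, 0.003], [-0.623, -0.782, -0.001], [0.003, -0.001, -1.0]]
wrist_force: [0.0, 0.8, 0.4]
finger_gap: 0.0006
```

drive_tool([
  {"dx": 0, "dy": 0, "dz": -0.03, "twist": 0},
  {"dx": 0, "dy": 0, "dz": -0.04, "twist": 0},
  {"dx": 0, "dy": 0, "dz": -0.04, "twist": 0},
  {"dx": 0.03, "dy": 0, "dz": 0, "twist": 0},
  {"dx": 0.03, "dy": 0, "dz": 0, "twist": 0},
  {"dx": 0.03, "dy": 0, "dz": 0, "twist": 0},
  {"dx": 0.03, "dy": 0, "dz": 0, "twist": 0},
  {"dx": 0, "dy": 0, "dz": 0, "twist": 0},
])

```text
time: 11.17
tcp_pos: [0.6591, -0.174, 0.1664]
ee_rot: [[0.781, -0.625, 0.002], [-0.625, -0.781, -0.003], [0.003, 0.001, -1.0]]
wrist_force: [-1.3, -0.0, 0.5]
finger_gap: 0.0001
```

```bash
python3 look.py 5
python3 - <<'E'
from h import *
im=cv2.imread("pics/top5.png")[...,::-1]
c,v=measure(im,(.504,-.0492),(.504,-.049))
w=cloud("top",np.load("top5.npy")); m=(np.hypot(w[...,0]-c[0],w[...,1]-c[1])<.045)&(w[...,2]>.108)
print("lip pts mean",np.mean(w[m],0),m.sum())
ov=cv2.imread("pics/scene5.png")
for (r,z) in ((.07,.045),(.035,.07),(.0145,.123)):
    for t in np.linspace(0,6.28,200):
        u,q=proj("scene",[.504+r*np.cos(t),-.049+r*np.sin(t),z]); ov[int(round(q)),int(round(u))]=(0,0,255)
cv2.imwrite("pics/ov5.png",cv2.resize(ov[130:220,220:300],None,fx=6,fy=6,interpolation=cv2.INTER_NEAREST))
E
```

```text
11.1667 [ 0.6591 -0.174   0.1664] [[0.781, -0.625, 0.002], [-0.625, -0.781, -0.003], [0.003, 0.001, -1.0]] [-1.26 -0.02  0.53] 9.163941535024142e-05
tool shift to (0.5393, -0.0771, 0.057) [-0.1544 -0.001   0.1089]
disc [ 0.5039 -0.0488  0.0703] res 0.0007 176
vase [ 0.5027 -0.0505  0.0335] res 0.0009 180
off [-1.2 -1.7]
lip pts mean [ 0.50218503 -0.05113467  0.12016055] 58
```

View pics/look5.png

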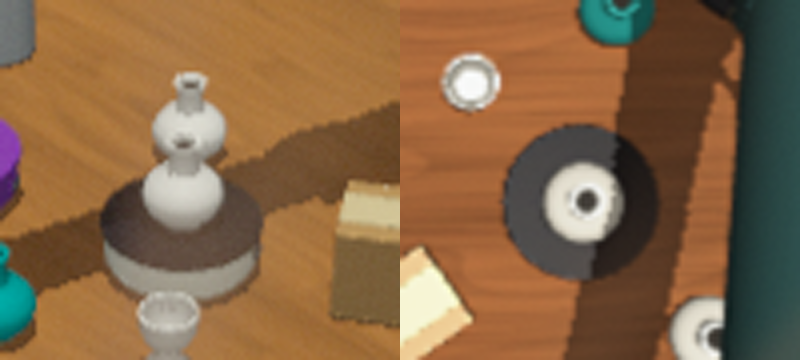

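View pics/ov5.png

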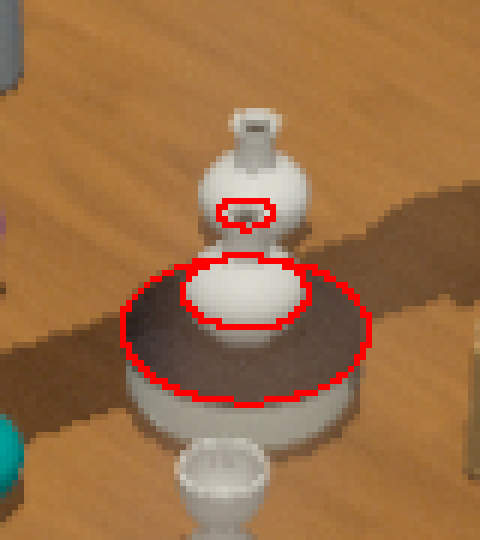

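Top view: the vase fit is 2 mm from the disc's centre. In the scene view the rings drawn for a centred vase lie on its lip (245, 213) and belly (245, 290). The bystanders look unmoved. Letting the arm settle, then handing in.

drive_tool([
  {"dx": 0, "dy": 0, "dz": -0.01, "twist": 0},
  {"dx": 0, "dy": 0, "dz": 0, "twist": 0},
  {"dx": 0, "dy": 0, "dz": 0, "twist": 0},
  {"dx": 0, "dy": 0, "dz": 0, "twist": 0},
])

```text
time: 11.6
tcp_pos: [0.6564, -0.1684, 0.1777]
ee_rot: [[0.784, -0.62, 0.001], [-0.62, -0.784, 0.0], [0.001, -0.001, -1.0]]
wrist_force: [0.3, 0.2, 0.1]
finger_gap: 0.0002
```

```bash
python3 -c "
from h import *
print(robot.hand_in())"
```

```text
the job is handed in; nothing more can be done
None
```

The vase now stands about 2 mm from the disc's centre, well inside the 7 mm limit, and the job is handed in. It started about 30 mm off. I moved it with two slow pushes of the shut fingertips at belly height, at about 18 mm/s, then drew the arm clear. It took under 12 s of the 61 s allowed.

- **Position:** The last outline fit from the top camera put the vase (−1.2, −1.7) mm from the disc's centre. The depth points on the lip gave about 2.9 mm, a little more than the outline fit. In the scene camera, outlines drawn for a centred vase matched it by eye.
- **Upright:** It looks upright in both cameras. I did not measure the tilt directly.
- **Force:** Wrist force readings during the pushes stayed at about 1.3 N, which is roughly the sensor's noise. Contact force on the vase was not measured separately.
- **Other goods:** In the views around the turntable nothing looked moved. I did not measure the bystanders' positions again.

The first batch of moves was refused as invalid because I had left out some values. The arm did not move until I sent complete rows.

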